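# Lock the sprung chain-tensioner arm down with its keeper bar

### The job

Lock the chain-tensioner jig for fitting a chain: push the sprung arm with the jockey wheel down until it is level, and trap it there with the loose steel keeper bar, lying across the top of the arm, centred, tucked up behind the lips of both hooks, grip tab upright. Let go, so that the bar alone holds the arm down against its spring, and leave the other things on the bench where they are.

Things in the scene. Friction and masses are not known exactly. Their poses are not given: they have to be found in the camera images.
- jig: Chain-tensioner jig, fixed to the bench: dark steel base 175 (x) x 125 (y) x 12 mm, hinge cheeks (up to z 110) at its far +x end, two steel hooks in the middle. Origin on the bench, z up; base from x = -50 to 125; -x end roughly toward the robot. The hooks stand at |y| = 35 to 55 and open toward -x: post x = 18 to 34; roof x = -16 to 34, z = 105 to 117; see lips.
- lips (a point): Midway between the hooks' lips, at jig (-12, 0, 99) mm, level with their lower edges; axes as the jig's. A lip hangs 6 mm down at each roof's -x edge, jig x = -16 to -8. Behind it the pocket is 26 mm long (x = -8 to 18). The bar gets in only from -x: under the lips, with the arm pressed below level, then up behind them.
- hinge (a point): Hinge axis of the sprung arm, at jig (90, 0, 87) mm; the axis lies along the jig's y. (A tall wheel truing stand, not part of the job, stands on the bench to the right, at world y below about -0.15 m; its wheel overhangs toward the robot to about x = 0.33 m, so keep the arm drawn in when passing it.)
- seat (a point): Where the keeper bar's origin belongs when locked: midway between the hooks, at jig (5, 0, 93) mm, axes as the jig's; 85 mm from the hinge axis, at the height of the level arm's top face, 12 mm under the roofs.
- tension_arm (a joint): Angle of the sprung arm: 0 = at rest, raised 0.55 rad above level; grows as it is pushed down; 0.55 = level (locked); stop at 0.77. The spring always lifts it, at level with about 9 N at the seat. An aluminium bar 28 wide, 12 thick, 175 mm long, from the hinge between the hooks toward jig -x.
- tip_of_arm (a point): Middle of the free end of the arm's top face, 175 mm from the hinge; moves with the arm (about 184 mm above the bench at rest, 93 mm when level). A black jockey wheel about 50 mm across hangs below it, reaches 188 mm from the hinge and stays below the arm's top face.
- keeper: Loose steel keeper bar, 0.16 kg: a flat crossbar 20 (x) x 140 (y) x 12 mm (z) with an upright grip tab in the middle of its top, 12 (x) x 40 (y) mm, from z = 12 to 57 mm. Origin at the centre of the underside, z up. It stands on the bench with the tab up, to the left of the jig; it is the same either way round (half turn about z).
- lid_tin: Bystander: small round tin 57 mm across, 24 mm high, near the bench's front edge; origin under its centre.
- tape_roll: Bystander: roll of masking tape lying flat, 86 mm across, 19 mm high, beyond the keeper; origin under its centre.
- hex_key: Bystander: L-shaped hex key 37 x 93 x 7 mm, lying near the bench's front edge; origin under its middle.
Mind the look-alikes: they are no part of the job. What is shaped like the keeper but yellow is not meant.

How it is judged:
At the end, for the whole second after the job is handed in: The keeper bar's origin is within 6 mm along the jig's x, 20 mm along y and 5 mm in height of the seat, parallel to the jig's y and upright within 0.15 rad, at rest and pressed by the arm with more than 2 N; the arm is level (joint 0.48 to 0.62) (x of keeper in the frame of seat between -0.006 and 0.006 m and y of keeper in the frame of seat between -0.02 and 0.02 m and z of keeper in the frame of seat between -0.005 and 0.005 m and value of joint tension_arm between 0.48 and 0.62 rad and angle between the y axis of keeper and the y axis of jig, either way round below 0.15 rad and angle between keeper's own z axis and vertical below 0.15 rad and contact force between keeper and tension_arm above 2 N and linear speed of keeper below 0.02 m/s); the robot touches nothing.
It fails at once if a bystander (tin, tape roll, hex key) is moved more than 40 mm (distance of any of lid_tin, tape_roll, hex_key from where it was at the start of the episode above 0.04 m).
It also fails if it takes over 50 s, if anything falls off the work surface, if the arm or the gripper's body presses on something with over 40 N, if the wrist force passes 120 N, or if a joint passes its speed limit or range.

### The arm

A 6-joint arm with a two-finger parallel gripper is mounted at the origin on a cart in front of the work surface, level with it; the furniture and walls round the work are solid. World frame = base frame: x ahead of the robot, y to its left, z up, the work surface at z = 0. Lengths are in m, angles in rad, forces in N, time in s.
With the tool pointing down it reaches from about 0.35 to 0.975 m from the base axis. Payload 4.9 kg.
Tool frame: the origin (TCP) lies on the centre line of the jaws, within the pads' length; the fingertips stand ahead of it and the grasp point (between the pads) is the TCP (manip.tip_extent is the z of the fingertips in the tool frame, in m); z points along the fingers, y is the line along which they close (so a half turn about z gives the same grasp; the last joint's range is limited). The gripper opens to 85 mm and grips with 20 to 120 N. Pads are 22 mm wide; open, the fingers measure 114 mm over their backs; the gripper's body (76 mm by 85 mm) begins 54 mm behind the grasp point. The pads swing forward as they close: fully open they stand 13 mm farther back than shut.
Start: joints at [1.205, 0.053, 1.613, -0, 1.476, -0.119], TCP at [0.153, 0.606, 0.25] pointing down, gripper open.
Joint ranges: [-3.01, 3.01], [-1.01, 2.22], [0.06, 2.58], [-1.02, 4.17], [0.09, 2.62], [-3.14, 3.14]. Speed limits (rad/s): [2.57, 2.57, 3.14, 3.14, 3.14, 3.14].

### API

Orientations are given as a unit quaternion [w, x, y, z].
In Python, from plant import manip gives the robot as it stands. The module is installed in compiled form; this text tells all that it offers.
- The arm moves only by the tool move_tool, called after "Call:" as name(argument=value, ...) on one line, values as JSON. Schema: {"type":"object","properties":{"ticks":{"type":"array","items":{"type":"array","items":{"type":"array","items":{"type":"number"},"minItems":7,"maxItems":7},"minItems":1,"maxItems":5},"minItems":1,"maxItems":1},"only":{"type":"string"},"quiet":{"type":"boolean"},"lines":{"type":"string"}},"required":["ticks"],"additionalProperties":false}. ticks is a list that holds a single list of rows (three levels of brackets), with 1 to 5 rows, each of 7 numbers: the opening from 0.0 (shut) to 1.0 (fully open), then dx, dy, dz in m, then a rotation vector rx, ry, rz in rad; each row shifts and turns the commanded pose from where the row before left it, along the tool's axes as they then stand; what a row does not reach is not made up. A row lasts 1/8 s, in which the tool goes at most 0.0625 m and 0.188 rad, less where a joint would pass 70% of its speed; a pose out of reach is approached as far as the arm can. The fingers move at their own pace and stop on an object; the grip force is fixed at half the most. Time passes only in rows, so rows that do not move let the fingers close. The tool returns the time, the measured TCP pose, the force, the opening and the grip force at its end. only (a regular expression) keeps the lines of the reply that match it, lines (a string "A,B") keeps lines A to B, and quiet returns only ok. Input that does not fit is refused with a message, and nothing moves.
- manip.state(): the state, without advancing time (a new reading comes with each control period).
- manip.grab_frame(name): name is "scene" or "top" or "wrist"; returns (picture, depth): 400x640x3 uint8, red, green, blue; 400x640 float32, m along the optical axis (not along the pixel's ray), 0 where there is no reading.
- manip.camera_params(name): a dict with "intrinsics" (3x3 intrinsics, pixels), "xyz" and "orientation" of the camera in the world. Camera axes: x right, y down, z forward; pixel columns grow to the right and rows downward; lengths in m; the calibration is good to about 2 mm. A picture is of the moment at which its call begins: read the wrist's pose just before it. camera_params takes no time and is no camera call; for the wrist camera it gives the pose at the moment of the call.
- manip.job_done(): hands the job in; it is judged then, once.
Trained networks look in the newest picture that a camera, given by its name, has taken for a name from the list of things; names that differ only in an ending like _2 or _b are one class to them, and where a whole thing is asked for, a point or a joint stands for the part that bears it (a point fixed in the world has none). Each returns a list of dicts, best first, with "conf" (0 to 1); they miss things now and then, are a little off and sometimes report something else, mostly with a low value. They report only what shows in the picture. A call takes as long as a camera call. They do not tell look-alikes from the thing itself.
- manip.look_for(camera, query): "extent" ([left, top, right, bottom] in pixels, round what is visible of it).
- manip.outline_of(camera, query): "region" (400x640 bool, what is visible of it) and "extent" ([left, top, right, bottom] in pixels, round what is visible of it).
- manip.mark_of(camera, query): "centre" ([row, column] in pixels: a listed point, or the origin of a listed thing).
The state is a dict: "time": time; "joint_pos": joint angles; "joint_vel": joint speeds; "joint_efforts": joint torques, N m; "tool_pos": TCP position; "tool_rot": TCP orientation; "contact_force": force on the tool from outside, world axes, zero at the start; "ft_torque": the same for the moment, N m; "gripper_width": opening from 0.0 (shut) to 1.0 (fully open); "grasp_force": force on a finger pad.
Only numpy, scipy, OpenCV 4.12 (cv2) and the standard library are available. Lean on these libraries where they do the work, as an engineer would, in place of code of your own. Each camera call takes 0.05 s, during which the arm holds its last target. There are 200 camera calls.

## Working session

There is one attempt and no reset: what is moved stays moved. The work goes in short steps, Python scripts to look and compute and a tool call to move; the robot and the scene stay as the last step left them, time stands still between calls to the robot, and variables do not carry over. Pictures are saved under pics/ and viewed, at most 10 in all, crops included, and the job is handed in when it is done.

```bash
mkdir -p pics; cat > h.py <<'E'
import numpy as np, cv2, json
from plant import manip
from scipy.spatial.transform import Rotation as R
def q2R(q): return R.from_quat([q[1],q[2],q[3],q[0]]).as_matrix()
def cloud(name):
    img,d=manip.grab_frame(name); p=manip.camera_params(name)
    K=np.array(p["intrinsics"]); r,c=np.mgrid[0:400,0:640]
    P=np.stack([(c-K[0,2])/K[0,0]*d,(r-K[1,2])/K[1,1]*d,d],-1)
    W=P@q2R(p["orientation"]).T+np.array(p["xyz"])
    W[d<=0]=np.nan
    return img,W
def save(name,img): cv2.imwrite("pics/"+name,img[:,:,::-1])
E
python3 - <<'E'
from h import *
for n in ["scene","top"]:
    img,W=cloud(n); save(n+"1.png",img); np.save(n+".npy",W)
    p=manip.camera_params(n); print(n,p["xyz"],p["orientation"])
    for q in ["keeper","jig","lips","seat","hinge","tip_of_arm","tape_roll","lid_tin","hex_key"]:
        for m in manip.mark_of(n,q)[:3]:
            r,c=[int(round(v)) for v in m["centre"]]
            print(q,round(m["conf"],2),r,c,np.round(W[min(r,399),min(c,639)],3))
s=manip.state(); print(s["time"],s["tool_pos"],s["tool_rot"],s["contact_force"],manip.tip_extent)
E
```

```text
scene [-0.17836303 -0.45547263  0.54512398] [-0.51038566  0.76176323 -0.33910968  0.21030427]
keeper 0.87 230 219 [0.417 0.499 0.006]
keeper 0.62 242 267 [0.449 0.334 0.013]
keeper 0.51 288 300 [0.354 0.117 0.018]
jig 0.73 219 384 [0.773 0.201 0.   ]
jig 0.58 259 383 [0.576 0.064 0.009]
lips 0.2 219 346 [ 0.706  0.286 -0.001]
seat 0.85 223 382 [ 0.753  0.193 -0.002]
seat 0.39 258 383 [0.577 0.064 0.011]
hinge 0.86 211 399 [0.654 0.076 0.103]
tip_of_arm 0.85 195 368 [0.537 0.082 0.18 ]
tip_of_arm 0.73 218 343 [0.703 0.295 0.001]
tape_roll 0.65 222 344 [0.663 0.257 0.014]
lid_tin 0.8 287 301 [0.357 0.117 0.02 ]
hex_key 0.73 330 399 [ 0.398 -0.1   -0.001]
top [0.46490944 0.19829502 1.68704208] [ 0.02412608 -0.69598202  0.71751909 -0.01390406]
keeper 0.72 157 354 [0.67  0.103 0.104]
keeper 0.65 237 228 [0.429 0.522 0.014]
keeper 0.54 227 281 [0.457 0.342 0.056]
jig 0.78 183 360 [0.583 0.09  0.156]
lips 0.91 186 357 [0.585 0.091 0.013]
lips 0.67 178 357 [0.6   0.098 0.142]
seat 0.55 182 362 [0.587 0.084 0.15 ]
hinge 0.9 152 358 [0.686 0.089 0.099]
tip_of_arm 0.85 199 362 [0.534 0.088 0.18 ]
tape_roll 0.45 154 303 [ 0.699  0.267 -0.   ]
lid_tin 0.79 252 347 [0.368 0.131 0.015]
hex_key 0.5 239 423 [ 0.403 -0.122  0.004]
1.0 [0.15269021 0.60606885 0.25032178] [5.09953209e-06 1.23098717e-01 9.92394430e-01 3.20967837e-05] [ 0.18058798 -0.69835025  0.83438509] 0.019
```

View pics/scene1.png

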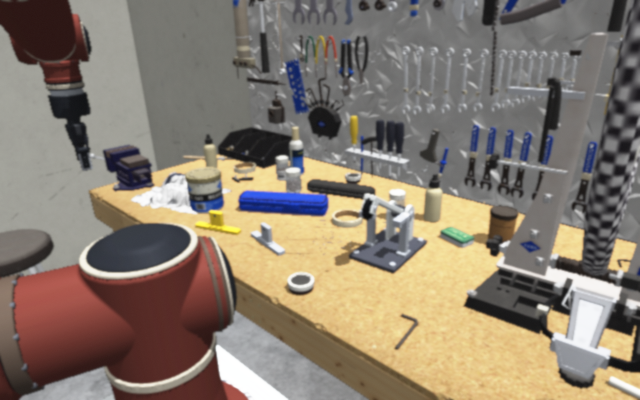

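View pics/top1.png

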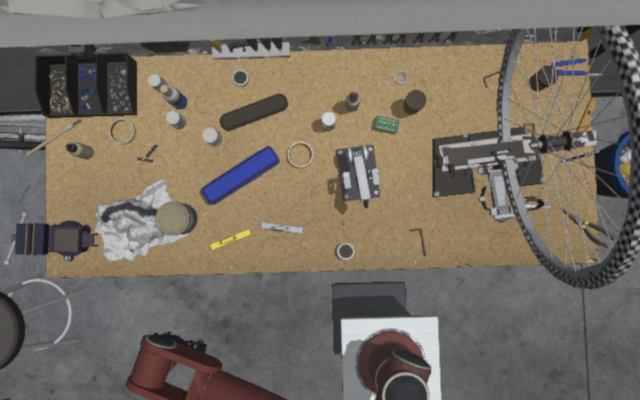

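The pictures show the grey keeper at top (col 281, row 227), the yellow decoy at (230, 238) and the jig at (360, 175), slightly turned. The arm points toward the robot and the tape roll is at (300, 154). Next I'll fit the poses from depth.

```bash
cat > fit.py <<'E'
from h import *
def rect(P):
    (c,s,a)=cv2.minAreaRect((P[:,:2]*1000).astype(np.float32)); return np.round(c,1),np.round(s,1),round(a,1)
def rep(W,tag):
    P=W.reshape(-1,3); P=P[~np.isnan(P[:,0])]
    def box(x0,x1,y0,y1,z0,z1): return P[(P[:,0]>x0)&(P[:,0]<x1)&(P[:,1]>y0)&(P[:,1]<y1)&(P[:,2]>z0)&(P[:,2]<z1)]
    for nm,b in dict(keeperbar=(.40,.52,.25,.43,.007,.025),keepertab=(.40,.52,.25,.43,.045,.07),
      base=(.45,.78,-.02,.2,.008,.016),roofs=(.5,.66,0,.18,.111,.122),arm=(.45,.75,.0,.18,.125,.22)).items():
        Q=box(*b)
        if len(Q)>5: print(tag,nm,len(Q),rect(Q),"mean",np.round(Q.mean(0),4),"zmed",round(float(np.median(Q[:,2])),4))
E
python3 - <<'E'
from fit import *
for n in ["top","scene"]: rep(np.load(n+".npy"),n)
E
```

```text
top keeperbar 280 (array([457.7, 341.9]), array([114.8, 171.8]), 3.2) mean [0.4554 0.3419 0.0115] zmed 0.0106
top keepertab 51 (array([453.9, 345.2]), array([38.8, 12.8]), 88.0) mean [0.4541 0.3447 0.0575] zmed 0.0568
top base 907 (array([615.2,  90.1]), array([219.2, 328.9]), 89.7) mean [0.6268 0.0913 0.0118] zmed 0.0119
top roofs 230 (array([617.4,  86.6]), array([ 84.3, 110.1]), 5.4) mean [0.608  0.0853 0.1169] zmed 0.1169
top arm 367 (array([577.1,  79.3]), array([126.2,  76.5]), 29.7) mean [0.5712 0.0829 0.157 ] zmed 0.1583
scene keeperbar 228 (array([455.8, 341.6]), array([137.8,  19.9]), 80.7) mean [0.4525 0.3346 0.0123] zmed 0.011
scene keepertab 67 (array([456. , 343.8]), array([43.6, 12.6]), 81.3) mean [0.4536 0.339  0.0524] zmed 0.0533
scene base 1430 (array([659. ,  79.2]), array([160. , 254.9]), 80.8) mean [0.617  0.0773 0.0113] zmed 0.0112
scene roofs 140 (array([614.9,  83.3]), array([ 75.2, 110.9]), 4.2) mean [0.608  0.0473 0.1155] zmed 0.1158
scene arm 449 (array([566.4,  75.5]), array([117.6,  32.2]), 2.7) mean [0.5418 0.0712 0.1564] zmed 0.1573
```

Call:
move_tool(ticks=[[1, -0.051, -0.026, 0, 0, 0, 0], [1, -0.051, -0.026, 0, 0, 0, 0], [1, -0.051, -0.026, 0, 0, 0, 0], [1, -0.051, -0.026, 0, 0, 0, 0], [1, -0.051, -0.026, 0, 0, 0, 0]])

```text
refused: ticks: the value is too long (schema: maxItems 1). Nothing was moved.
```

I used the wrong layout. The manual says a list holding one list of rows, three levels of brackets; once more.

Call:
move_tool(ticks=[[[1, -0.051, -0.026, 0, 0, 0, 0], [1, -0.051, -0.026, 0, 0, 0, 0], [1, -0.051, -0.026, 0, 0, 0, 0], [1, -0.051, -0.026, 0, 0, 0, 0], [1, -0.051, -0.026, 0, 0, 0, 0]]])

```text
time: 1.62
tool_pos: [0.3694, 0.4164, 0.2506]
tool_rot: [0.0, 0.123, 0.992, 0.0]
contact_force: [-0.2, 0.3, -0.4]
gripper_width: 1.0
grasp_force: 0.0
```

Call:
move_tool(ticks=[[[1, -0.051, -0.026, 0, 0, 0, 0], [1, -0.051, -0.026, 0, 0, 0, 0], [1, 0, 0, 0, 0, 0, 0.18], [1, 0, 0, 0, 0, 0, 0.18], [1, 0, 0, 0, 0, 0, 0.18]]])

```text
time: 2.25
tool_pos: [0.4546, 0.3421, 0.2504]
tool_rot: [0.0, 0.386, 0.922, 0.0]
contact_force: [-0.0, 0.7, -0.3]
gripper_width: 1.003
grasp_force: 0.0
```

Call:
move_tool(ticks=[[[1, 0, 0, 0, 0, 0, 0.18], [1, 0, 0, 0, 0, 0, 0.18], [1, 0, 0, 0, 0, 0, 0.18], [1, 0, 0, 0, 0, 0, 0.18], [1, 0, 0, 0, 0, 0, 0.18]]])

```text
time: 2.88
tool_pos: [0.4544, 0.3423, 0.2503]
tool_rot: [0.0, 0.749, 0.663, 0.0]
contact_force: [0.9, -0.5, 0.9]
gripper_width: 0.998
grasp_force: 0.0
```

```bash
cat > w.py <<'E'
from fit import *
import sys
s=manip.state(); p=manip.camera_params("wrist")
Rt=q2R(s["tool_rot"]); print("t",s["time"],"tcp",np.round(s["tool_pos"],4),"toolx",np.round(Rt[:,0],3),"y",np.round(Rt[:,1],3),"z",np.round(Rt[:,2],3),"q",np.round(s["joint_pos"],2))
print("cam",np.round(p["xyz"],3),"z",np.round(q2R(p["orientation"])[:,2],3))
img,W=cloud("wrist"); save(sys.argv[1]+".png",img); np.save(sys.argv[1]+".npy",W)
rep(W,"wrist")
E
python3 w.py w1
```

```text
t 2.875 tcp [0.4544 0.3423 0.2503] toolx [0.122 0.993 0.   ] y [ 0.993 -0.122  0.   ] z [ 0.  0. -1.] q [ 0.51 -0.08  1.74 -0.    1.48  0.64]
cam [0.466 0.425 0.374] z [-0.04  -0.321 -0.946]
wrist keeperbar 1338 (array([456.7, 345.3]), array([140.,  20.]), 80.5) mean [0.4579 0.354  0.0121] zmed 0.012
wrist keepertab 390 (array([456.7, 345.3]), array([40.2, 13.5]), 81.1) mean [0.457  0.3469 0.056 ] zmed 0.0565
wrist base 2435 (array([665. , 104.9]), array([261.2, 123.8]), 12.2) mean [0.6311 0.1173 0.0116] zmed 0.0116
wrist roofs 8 (array([619.8,  99.1]), array([5.2, 1.6]), 3.9) mean [0.6197 0.0992 0.1208] zmed 0.1205
wrist arm 331 (array([615.2,  94.8]), array([18.6, 47.2]), 63.4) mean [0.6115 0.0965 0.1323] zmed 0.1323
```

Call:
move_tool(ticks=[[[1, 0.003, 0.002, 0.05, 0, 0, 0.04], [1, 0, 0, 0.06, 0, 0, 0], [1, 0, 0, 0.06, 0, 0, 0], [1, 0, 0, 0.04, 0, 0, 0], [1, 0, 0, 0, 0, 0, 0]]])

```text
time: 3.55
tool_pos: [0.4538, 0.3434, 0.0363]
tool_rot: [-0.001, 0.759, 0.651, -0.004]
contact_force: [-1.0, 0.0, 0.5]
gripper_width: 0.997
grasp_force: 0.0
```

Call:
move_tool(ticks=[[[0, 0, 0, 0, 0, 0, 0], [0, 0, 0, 0, 0, 0, 0], [0, 0, 0, 0, 0, 0, 0], [0, 0, 0, 0, 0, 0, 0], [0, 0, 0, 0, 0, 0, 0]]])

```text
time: 4.18
tool_pos: [0.4572, 0.3454, 0.0412]
tool_rot: [0.0, 0.76, 0.65, 0.001]
contact_force: [-0.1, 0.1, 4.2]
gripper_width: 0.136
grasp_force: 59.9
```

View pics/w1.png

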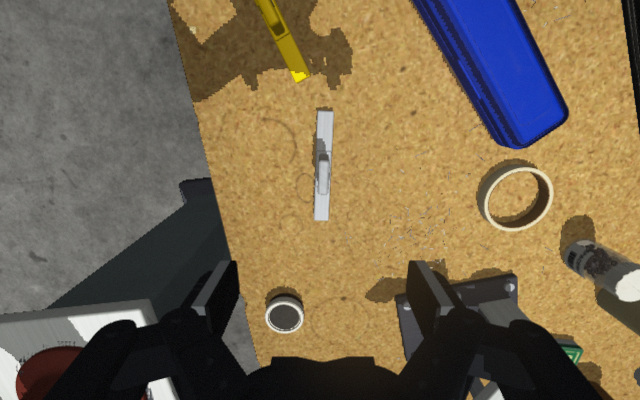

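Call:
move_tool(ticks=[[[0, 0, 0, -0.04, 0, 0, 0], [0, 0, 0, -0.055, 0, 0, 0], [0, 0, 0, -0.055, 0, 0, 0], [0, 0, 0, -0.055, 0, 0, -0.12], [0, 0, 0, -0.055, 0, 0, -0.12]]])

```text
time: 4.8
tool_pos: [0.4562, 0.3448, 0.3014]
tool_rot: [-0.0, 0.675, 0.738, -0.0]
contact_force: [-0.0, 0.3, -1.3]
gripper_width: 0.133
grasp_force: 59.3
```

Call:
move_tool(ticks=[[[0, -0.051, 0.001, 0, 0, 0, 0], [0, -0.051, 0.001, 0, 0, 0, 0], [0, -0.051, 0.001, 0, 0, 0, 0], [0, -0.051, 0, 0, 0, 0, 0], [0, -0.051, 0, 0, 0, 0, 0]]])

```text
time: 5.42
tool_pos: [0.4807, 0.0897, 0.2996]
tool_rot: [-0.0, 0.677, 0.736, -0.0]
contact_force: [0.7, 0.2, -0.8]
gripper_width: 0.129
grasp_force: 59.4
```

Call:
move_tool(ticks=[[[0, 0, 0, 0, 0, 0, 0], [0, 0, 0, 0, 0, 0, 0]]])

```text
time: 5.68
tool_pos: [0.4809, 0.0915, 0.2998]
tool_rot: [-0.001, 0.677, 0.736, -0.0]
contact_force: [-0.4, -0.1, -1.1]
gripper_width: 0.134
grasp_force: 59.4
```

```bash
python3 w.py w2
```

```text
t 5.675 tcp [0.4809 0.0915 0.2998] toolx [-0.084  0.997  0.001] y [ 0.997  0.084 -0.001] z [-0.001  0.001 -1.   ] q [ 0.04 -0.3   1.86  0.    1.59 -0.05]
cam [0.475 0.174 0.424] z [ 0.026 -0.322 -0.946]
wrist base 5821 (array([659.4,  87.9]), array([215.2, 240.7]), 89.9) mean [0.6226 0.1029 0.0119] zmed 0.0119
wrist roofs 2000 (array([617.4,  86.9]), array([ 79.1, 110. ]), 5.8) mean [0.6086 0.0915 0.1166] zmed 0.1168
wrist arm 3449 (array([571.4,  83.4]), array([126.5,  31.2]), 4.8) mean [0.5638 0.0844 0.1594] zmed 0.1614
```

View pics/w2.png

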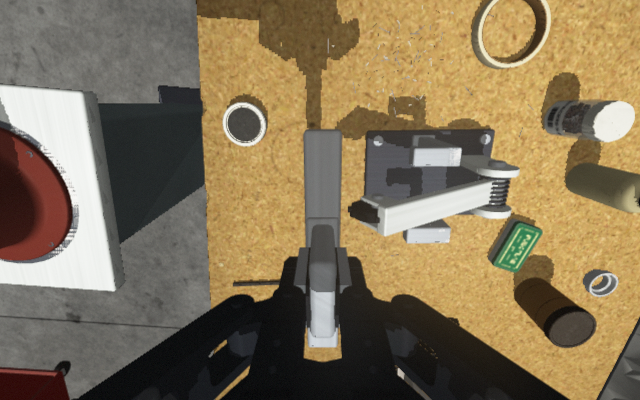

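The picture shows the keeper held upright, with its bar along the image column 323. The hook roofs are at (437, 152) and (428, 232), and the arm lies between them. I'll fit each roof and the base to get the jig frame, and also measure the held bar.

```bash
cat > jig.py <<'E'
from fit import *
import sys
W=np.load(sys.argv[1]+".npy")
z=W[...,2]; m=((z>.113)&(z<.121)&(W[...,0]>.5)&(W[...,0]<.7)&(W[...,1]>0)&(W[...,1]<.18)).astype(np.uint8)
n,l,st,_=cv2.connectedComponentsWithStats(m)
for i in range(1,n):
    if st[i,4]>150:
        Q=W[l==i]; print("roof",st[i,4],rect(Q),np.round(np.median(Q[:,2]),4))
m=((z>.008)&(z<.016)&(W[...,0]>.48)&(W[...,0]<.75)&(W[...,1]>-.01)&(W[...,1]<.19)).astype(np.uint8)
n,l,st,_=cv2.connectedComponentsWithStats(m)
for i in range(1,n):
    if st[i,4]>600: print("base",st[i,4],rect(W[l==i]))
# held bar
s=manip.state(); tp=np.array(s["tool_pos"]); Rt=q2R(s["tool_rot"])
L=(W-tp)@Rt
for nm,a,b in [("bartop",.019,.037),("tabtop",-.03,-.008)]:
    m=((abs(L[...,1])<.03)&(L[...,2]>a)&(L[...,2]<b)&(abs(L[...,0])<.09)&((L[...,0]>.026)|(nm=="tabtop")))
    Q=L[m]; print(nm,len(Q),rect(Q) if len(Q)>5 else "", np.round(np.median(Q,0),4), "xmax",np.nanmax(Q[:,0]) if len(Q) else "")
E
python3 jig.py w2
```

```text
roof 917 (array([598.3, 130.4]), array([49.7, 20.1]), 6.6) 0.117
roof 223 (array([640. ,  89.3]), array([26.7, 27.6]), 4.4) 0.1173
roof 724 (array([607.2,  41.1]), array([49.4, 20.3]), 4.9) 0.1168
base 5553 (array([630.2, 101.2]), array([175.2,  99.4]), 5.6)
bartop 3018 (array([47.6,  1.1]), array([43.2, 20. ]), 0.1) [0.0491 0.0008 0.0292] xmax 0.06919440473262649
tabtop 4816 (array([ 8.9, -1.3]), array([45.5, 48.4]), 41.4) [ 0.0074  0.0008 -0.0163] xmax 0.01986608715985256
```

Roofs are at 117 mm, 89.7 mm apart (90 expected), jig yaw is 5.7°, and seat ≈ (0.5988, 0.0854). I'll go above jig x = -34, then press down.

Call:
move_tool(ticks=[[[0, 0, 0, 0, 0, 0, -0.016], [0, -0.0085, 0.038, 0, 0, 0, 0], [0, -0.0085, 0.0385, 0, 0, 0, 0], [0, 0, 0, 0.04, 0, 0, 0], [0, 0, 0, 0.03, 0, 0, 0]]])

```text
time: 6.35
tool_pos: [0.559, 0.0831, 0.2286]
tool_rot: [-0.001, 0.67, 0.742, -0.0]
contact_force: [0.3, -0.1, -1.8]
gripper_width: 0.129
grasp_force: 59.7
```

Call:
move_tool(ticks=[[[0, 0, 0, 0.02, 0, 0, 0], [0, 0, 0, 0.02, 0, 0, 0], [0, 0, 0, 0.02, 0, 0, 0], [0, 0, 0, 0.02, 0, 0, 0], [0, 0, 0, 0.015, 0, 0, 0]]])

```text
time: 6.98
tool_pos: [0.5582, 0.0819, 0.134]
tool_rot: [-0.001, 0.671, 0.742, -0.001]
contact_force: [-4.5, -0.1, 5.3]
gripper_width: 0.128
grasp_force: 60.6
```

Call:
move_tool(ticks=[[[0, 0, 0, 0.01, 0, 0, 0], [0, 0, 0, 0, 0, 0, 0]]])

```text
time: 7.22
tool_pos: [0.5582, 0.0819, 0.1244]
tool_rot: [-0.001, 0.671, 0.742, -0.001]
contact_force: [-5.4, -0.1, 4.8]
gripper_width: 0.133
grasp_force: 60.5
```

```bash
python3 w.py w3; python3 jig.py w3
```

```text
t 7.225 tcp [0.5582 0.0819 0.1244] toolx [-0.1    0.995  0.   ] y [ 0.995  0.1   -0.002] z [-0.002 -0.    -1.   ] q [ 0.01  0.02  1.86 -0.    1.26 -0.09]
cam [0.551 0.165 0.248] z [ 0.03  -0.322 -0.946]
wrist base 8295 (array([670. ,  93.2]), array([214.2, 210.3]), 86.4) mean [0.6481 0.1203 0.0125] zmed 0.0126
wrist roofs 5383 (array([607.1,  98. ]), array([ 88.7, 104.6]), 59.5) mean [0.5931 0.1242 0.1172] zmed 0.1175
wrist arm 36871 (array([559.2,  81.7]), array([126.9,  41.3]), 5.8) mean [0.5586 0.0907 0.1731] zmed 0.1773
roof 4480 (array([598.8, 129.2]), array([50.1, 20.7]), 5.0) 0.1175
roof 166 (array([557.7, 100.1]), array([11.6,  3.8]), 4.0) 0.1171
roof 184 (array([546.9,  90.2]), array([16.2,  3.9]), 39.7) 0.1173
roof 183 (array([571.4,  91.6]), array([ 3.6, 13.2]), 64.5) 0.1176
base 7786 (array([643.8, 112.1]), array([145.2,  78.4]), 5.5)
bartop 3104 (array([47.6,  9.2]), array([36.4, 43.1]), 89.9) [0.0493 0.0013 0.0292] xmax 0.06916383373407325
tabtop 4800 (array([8.3, 2.5]), array([46.9, 47.7]), 51.0) [ 0.0073  0.0008 -0.0163] xmax 0.01978870221986392
```

Call:
move_tool(ticks=[[[0, 0, 0.01, 0, 0, 0, 0], [0, 0, 0.01, 0, 0, 0, 0], [0, 0, 0.01, 0, 0, 0, 0], [0, 0, 0.01, 0, 0, 0, 0], [0, 0, 0, 0, 0, 0, 0]]])

```text
time: 7.9
tool_pos: [0.5999, 0.086, 0.1273]
tool_rot: [0.001, 0.671, 0.742, 0.001]
contact_force: [-5.3, 0.1, 9.1]
gripper_width: 0.132
grasp_force: 61.2
```

```bash
python3 w.py w4; python3 jig.py w4
```

```text
t 7.9 tcp [0.5999 0.086  0.1273] toolx [-0.1    0.995 -0.   ] y [0.995 0.1   0.002] z [ 0.002  0.    -1.   ] q [ 0.02  0.11  1.76 -0.    1.26 -0.08]
cam [0.592 0.169 0.251] z [ 0.034 -0.322 -0.946]
wrist base 9547 (array([659.5,  87.2]), array([213.6, 240.6]), 89.9) mean [0.6408 0.1164 0.0121] zmed 0.0121
wrist roofs 5611 (array([603.5,  85.2]), array([ 50. , 109.3]), 6.3) mean [0.5996 0.1158 0.1169] zmed 0.117
wrist arm 37041 (array([600.9,  85.9]), array([127.,  41.]), 6.3) mean [0.6    0.0947 0.1752] zmed 0.1795
roof 4243 (array([598.7, 129.6]), array([50., 20.]), 6.1) 0.117
roof 160 (array([599.4, 104.1]), array([11.8,  3.6]), 1.1) 0.1171
roof 154 (array([587.4,  93.4]), array([12.6,  3.6]), 38.7) 0.1177
roof 676 (array([605.5,  39.9]), array([21.6, 18.7]), 6.6) 0.1171
base 2729 (array([562.6, 106.4]), array([41.6, 74.1]), 5.3)
base 6083 (array([664.6, 114.4]), array([102.9,  77.4]), 5.3)
bartop 1716 (array([47.1,  1.1]), array([44.7, 41.8]), 39.8) [0.0585 0.0019 0.0292] xmax 0.06918654466180413
tabtop 4798 (array([9. , 2.1]), array([46.3, 48. ]), 48.9) [ 0.0073  0.0008 -0.0163] xmax 0.020206492633320278
```

View pics/w4.png

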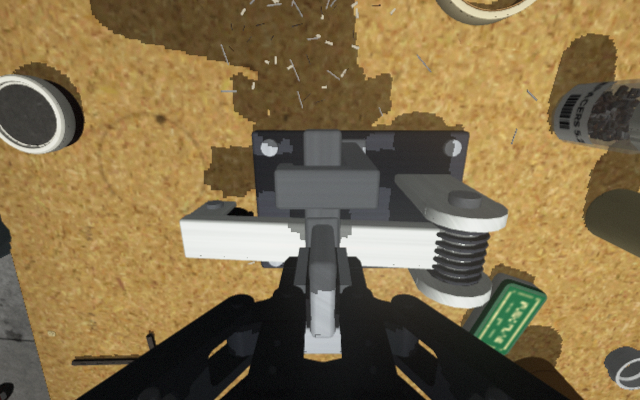

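In the picture the bar is under the near roof at (327, 185), crossing the level arm, and the far hook is hidden. I'll let it settle and then raise it.

Call:
move_tool(ticks=[[[0, 0, -0.001, 0, 0, 0, 0], [0, 0, 0, 0, 0, 0, 0], [0, 0, 0, -0.003, 0, 0, 0], [0, 0, 0, -0.003, 0, 0, 0], [0, 0, 0, 0, 0, 0, 0]]])

```text
time: 8.57
tool_pos: [0.5998, 0.086, 0.1337]
tool_rot: [0.002, 0.671, 0.742, 0.002]
contact_force: [0.2, 0.6, 6.1]
gripper_width: 0.134
grasp_force: 62.6
```

Call:
move_tool(ticks=[[[0.35, 0, 0, 0, 0, 0, 0], [0.5, 0, 0, 0, 0, 0, 0], [0.6, 0, 0, 0, 0, 0, 0], [0.6, 0, 0, -0.04, 0, 0, 0], [0.6, 0, 0, -0.06, 0, 0, 0]]])

```text
time: 9.2
tool_pos: [0.596, 0.0858, 0.229]
tool_rot: [-0.002, 0.671, 0.742, -0.002]
contact_force: [1.3, -1.2, 0.1]
gripper_width: 0.598
grasp_force: 0.0
```

Call:
move_tool(ticks=[[[0.6, 0, -0.02, -0.05, 0, 0, 0], [0.6, 0, -0.05, 0, 0, 0, 0], [0.6, 0, -0.05, 0, 0, 0, 0], [0.6, 0, 0, 0, 0, 0, 0]]])

```text
time: 9.7
tool_pos: [0.4758, 0.0739, 0.2804]
tool_rot: [-0.0, 0.671, 0.742, -0.0]
contact_force: [-0.7, 0.3, -0.0]
gripper_width: 0.604
grasp_force: 0.0
```

```bash
python3 w.py w5; python3 - <<'E'
from h import *
W=np.load("w5.npy")
B=np.array([.5993,.0851,0]);a=np.radians(5.7);J=np.array([[np.cos(a),-np.sin(a),0],[np.sin(a),np.cos(a),0],[0,0,1]])
L=(W-B)@J  # seat-centred, jig axes
def s(n,m):
    Q=L[m]; print(n,len(Q),np.round(np.nanmin(Q,0),4),np.round(np.nanmax(Q,0),4),np.round(np.nanmedian(Q,0),4)) if len(Q) else print(n,0)
x,y,z=L[...,0],L[...,1],L[...,2]
s("tabtop",(z>.143)&(z<.157)&(abs(x)<.02)&(abs(y)<.035))
s("bar ends",(z>.095)&(z<.11)&(abs(x)<.025)&(abs(y)>.058)&(abs(y)<.08))
s("arm tip",(z>.08)&(z<.11)&(x<-.05)&(x>-.11)&(abs(y)<.02))
E
```

```text
t 9.7 tcp [0.4758 0.0739 0.2804] toolx [-0.1    0.995  0.   ] y [ 0.995  0.1   -0.   ] z [-0. -0. -1.] q [-0.   -0.32  1.9  -0.    1.56 -0.1 ]
cam [0.469 0.157 0.404] z [ 0.032 -0.322 -0.946]
wrist base 4959 (array([660.5,  86. ]), array([239. , 211.9]), 0.0) mean [0.6215 0.1016 0.0125] zmed 0.0126
wrist roofs 2177 (array([604.5,  85.2]), array([ 50.7, 108.9]), 5.7) mean [0.6025 0.0907 0.1172] zmed 0.1175
wrist arm 1009 (array([602.1,  85.7]), array([12.6, 40. ]), 5.6) mean [0.5998 0.0874 0.144 ] zmed 0.1486
tabtop 653 [-0.0035 -0.0197  0.1431] [0.0091 0.0201 0.1527] [0.0015 0.0018 0.1501]
bar ends 429 [-0.0071 -0.0695  0.0959] [0.0136 0.0699 0.1074] [0.002  0.0614 0.1055]
arm tip 974 [-0.0915 -0.0138  0.0801] [-0.05    0.0136  0.096 ] [-0.0701  0.0014  0.0935]
```

View pics/w5.png

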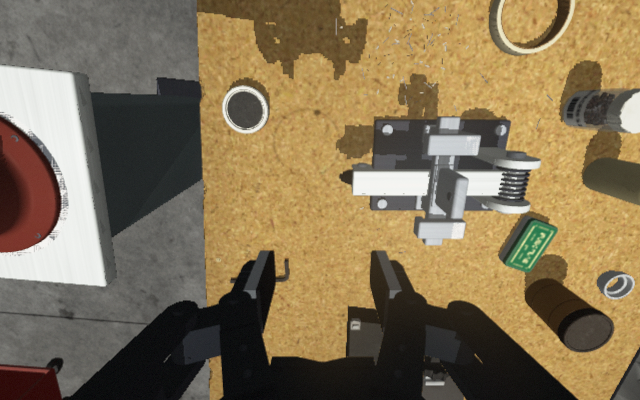

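The bar (450, 180) lies across the level arm under both roofs, tab up, about 2–3 mm from the seat in x and centred in y. The arm tip is at 93.5 mm, so it is locked, and the gripper is clear.

```bash
python3 -c "
from plant import manip
print(manip.job_done())"
```

```text
the job is handed in; nothing more can be done
None
```

The job is handed in. The keeper bar alone holds the arm level behind both hook lips, about 2–3 mm from the seat along x by the last wrist-camera view, with the gripper clear and no bystander touched; no verdict came back.

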